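Put the tea away in the pull-out tray

ROBOT

A 6-joint arm with a two-finger parallel gripper is mounted at the origin on the work surface. World frame = base frame: x ahead of the robot, y to its left, z up, the work surface at z = 0. Lengths are in mm, angles in rad, forces in N, time in s.
With the tool pointing down it reaches from about 325 to 850 mm from the base axis. Payload 4.4 kg.
Tool frame: the origin (TCP) lies on the front face of the gripper's body, between the roots of the fingers; the fingertips stand 97 mm ahead of it and the grasp point (between the pads) lies 78 mm ahead of it; z points along the fingers, y is the line along which they close (so a half turn about z gives the same grasp; the last joint's range is limited). The gripper opens to 94 mm and grips with 3 to 60 N. Pads are 16 mm wide; open, the fingers measure 119 mm over their backs; the gripper's body (75 mm by 177 mm) begins 78 mm behind the grasp point.
Start: joints at [-1.431, 0.207, 1.542, -0, 1.393, -0.15], TCP at [164.3, -551.029, 302.647] pointing down, gripper open.
Joint ranges: [-2.73, 2.73], [-0.86, 2.22], [0.23, 2.46], [-1.11, 4.25], [0.08, 2.63], [-2.82, 2.82]. Speed limits (rad/s): [2.79, 2.79, 3.14, 3.14, 3.14, 3.14].

INTERFACE

Orientations are given as a rotation vector (axis times angle).
In Python, from station import ctrl gives the robot as it stands. The module is installed in compiled form; this text tells all that it offers.
- The arm moves only by the tool carry_out, never from a script. Its argument "series" is a list of rows, each a list of 6 numbers: the shift along the world's x, y, z each as a share of 0.02 m, from -1 to 1, then the turn, a rotation vector about the world's x, y, z each as a share of 4 degrees, from -1 to 1. In form: [[tx, ty, tz, rx, ry, rz], ...]. A call has 1 to 20 rows; each row shifts and turns the commanded pose from where the row before left it; what a row does not reach is not made up. A row lasts 1/12 s, in which the tool goes at most 41.7 mm and 7.16 degrees, less where a joint would pass 70% of its speed; a pose out of reach is approached as far as the arm can. A call with a number of a shift or a turn outside -1 to 1 is refused whole. A call with a gripper value outside its range is refused whole. "grip" is the gripper command: -1 is shut, 1 is fully open, values between are in proportion, set as the call begins (left out, the last holds). The fingers move at their own pace and stop on an object; "newtons" is the grip in N (left out, the last holds). Time passes only in rows, so rows that do not move let the fingers close. It gives the time, the measured TCP pose, the force, the opening and the grip force at its end, in the units of the state.
- ctrl.observe(): the state, without advancing time (a new reading comes with each control period).
- ctrl.read_camera(name): name is "scene" or "top"; returns a dict with "img" (480x640x3 uint8, red, green, blue), "intrinsics" (3x3 intrinsics, pixels), "dist" ([k1, k2, p1, p2, k3] as OpenCV has them; the pictures are not rectified), "R" (3x3) and "t" (3): a world point X has camera coordinates R X + t. Camera axes: x right, y down, z forward; pixel columns grow to the right and rows downward; lengths in mm; the calibration is good to about 2 mm. A picture is of the moment at which its call begins. There is no depth.
- ctrl.job_done(): hands the job in; it is judged then, once.
Trained networks look in a picture, given as the dict that the camera call returned (one of the last four; its "shot" number tells which), for a name from the list of things; names that differ only in an ending like _2 or _b are one class to them, and where a whole thing is asked for, a point or a joint stands for the part that bears it (a point fixed in the world has none). Each returns a list of dicts, best first, with "score" (0 to 1); they miss things now and then, are a little off and sometimes report something else, mostly with a low value. They report only what shows in the picture. A call takes as long as a camera call.
- ctrl.find_in(picture, label): "box" ([left, top, right, bottom] in pixels, round what is visible of it).
- ctrl.masks_of(picture, label): "pixels" (480x640 bool, what is visible of it) and "box" ([left, top, right, bottom] in pixels, round what is visible of it).
The state is a dict: "clock": time; "joint_positions": joint angles; "qvel": joint speeds; "joint_torque": joint torques, N m; "position": TCP position; "tool_rot": TCP orientation; "contact_force": force on the tool from outside, world axes, zero at the start; "ft_torque": the same for the moment, N m; "opening": opening from 0.0 (shut) to 1.0 (fully open); "grip_force": force on a finger pad.
Only numpy, scipy, OpenCV 4.12 (cv2) and the standard library are available. Lean on these libraries where they do the work, as an engineer would, in place of code of your own. Each camera call takes 0.05 s, during which the arm holds its last target. There are 200 camera calls.

TASK

Put the tea away in the pull-out tray: lay the red-banded tea brick squarely on the red patch and the yellow-banded one on the yellow patch, then lay the green-banded brick flat on top of those two, in line with them and centred over the joint between them. Also stand the blue tea jar upright on the round blue spot in the tray. The cream soap bar and the white salt jar look alike but do not belong with the tea: leave them where they are.

Things in the scene. Friction and masses are not known exactly. Their poses are not given: they have to be found in the camera images.
- brick_red_mid (a point): dark brown pressed-tea brick, 84 x 42 x 26 mm, about 0.1 kg, lying flat, with a red paper band round its middle. The point is its centre (13 mm above its underside); x runs along the 84 mm length, y along the 42 mm width, z up.
- brick_yellow_mid (a point): dark brown pressed-tea brick, 84 x 42 x 26 mm, about 0.1 kg, lying flat, with a yellow paper band round its middle. The point is its centre (13 mm above its underside); x runs along the 84 mm length, y along the 42 mm width, z up.
- brick_green_mid (a point): dark brown pressed-tea brick, 84 x 42 x 26 mm, about 0.1 kg, lying flat, with a green paper band round its middle. The point is its centre (13 mm above its underside); x runs along the 84 mm length, y along the 42 mm width, z up.
- tea_jar_mid (a point): blue ceramic tea jar, round, upright, 48 mm in diameter and 62 mm high with its small dark wooden knob (the straight side reaches from 4 to 46 mm above its underside), about 0.15 kg. The point is on its axis, 30 mm above its underside.
- tray: shallow wooden tray drawn out towards the robot from a low pine housing; it is fixed and does not slide. Outside 142 mm (its x, away from the robot) by 312 mm (its y, the long way), floor 6 mm thick, walls 6 mm thick with their rim 18 mm above the table. Origin at the tray's centre on the table; the row of the two patches lies along y at x = 0, its joint (midway between the patches) at y = -40 mm. The housing, 40 mm high and 350 mm wide, starts 72 mm beyond the centre.
- pad_red: thin red patch, 84 x 42 mm, on the floor of the tray, where the red-banded brick goes. Origin at its centre on the tray floor (6 mm above the table); x along its 84 mm length. It is flush with the floor. The red and yellow patches lie end to end in one row along the tray, centres 92 mm apart; which of them is left or right changes.
- pad_yellow: thin yellow patch, 84 x 42 mm, on the floor of the tray, where the yellow-banded brick goes. Origin at its centre on the tray floor (6 mm above the table); x along its 84 mm length. It is flush with the floor. The red and yellow patches lie end to end in one row along the tray, centres 92 mm apart; which of them is left or right changes.
- spot: round blue spot, 56 mm in diameter, flush with the tray floor near one end of the tray, where the tea jar goes. Origin at its centre on the tray floor (6 mm above the table).
- soap: cream-coloured bar of laundry soap with a blue paper band, the same 84 x 42 x 26 mm as a tea brick; not to be moved. Origin at the centre of its underside, x along its length.
- salt_jar: white ceramic salt jar, same shape and size as the tea jar (48 mm in diameter, 62 mm high); not to be moved. Origin at the centre of its underside.

How it is judged (in metres and radians):
On the way, in this order (a step that is already met when the one before it is completed fails the run):
1. the red- and yellow-banded bricks lie flat on their own patches (z of brick_red_mid in the frame of tray between 0.015 and 0.023 m and angle between each of brick_red_mid, brick_yellow_mid's own z axis and vertical below 0.09 rad and horizontal distance between brick_red_mid and pad_red below 0.012 m and angle between the x axis of brick_red_mid and the x axis of pad_red, either way round below 0.17 rad and z of brick_yellow_mid in the frame of tray between 0.015 and 0.023 m and horizontal distance between brick_yellow_mid and pad_yellow below 0.012 m and angle between the x axis of brick_yellow_mid and the x axis of pad_yellow, either way round below 0.17 rad), for 0.2 s.
2. the green-banded brick lies flat on both, centred over their joint (all of step 1 and z of brick_green_mid in the frame of tray between 0.041 and 0.049 m and angle between brick_green_mid's own z axis and vertical below 0.09 rad and x of brick_green_mid in the frame of tray between -0.012 and 0.012 m and y of brick_green_mid in the frame of tray between -0.052 and -0.028 m and angle between the x axis of brick_green_mid and the y axis of tray, either way round below 0.17 rad), for 0.2 s.
At the end, for the whole second after the job is handed in: Red and yellow bricks flat on the tray floor, within 12 mm and 10 degrees of their own patches; green brick flat on both, within 12 mm (along and across) and 10 degrees of centred over the joint; blue jar upright on the tray floor within 12 mm of the blue spot's centre; all released, at rest (all of step 2 and z of tea_jar_mid in the frame of tray between 0.032 and 0.04 m and angle between tea_jar_mid's own z axis and vertical below 0.09 rad and horizontal distance between tea_jar_mid and spot below 0.012 m and linear speed of each of brick_red, brick_yellow, brick_green, tea_jar below 0.01 m/s and angular speed of each of brick_red, brick_yellow, brick_green, tea_jar below 0.1 rad/s); the robot touches nothing.
It fails at once if the soap bar is moved by more than 20 mm (distance of soap from where it was at the start of the episode above 0.02 m).
It fails at once if the salt jar is moved by more than 20 mm (distance of salt_jar from where it was at the start of the episode above 0.02 m).
It also fails if it takes over 112 s, if anything falls off the work surface, if the arm or the gripper's body presses on something with over 40 N, if the wrist force passes 120 N, or if a joint passes its speed limit or range.

## Working session

There is one attempt and no reset: what is moved stays moved. The work goes in short steps, Python scripts to look and compute and a tool call to move; the robot and the scene stay as the last step left them, time stands still between calls to the robot, and variables do not carry over. Pictures are saved under pics/ and viewed, at most 14 in all, crops included, and the job is handed in when it is done.

Besides the shell and the picture viewer there is one more tool, called in YAML: its name, and indented under it one key for each argument. carry_out: Moves the arm, as the interface text tells. Its arguments: {"type":"object","properties":{"series":{"type":"array"},"grip":{"type":"number"},"newtons":{"type":"number"}},"required":["series"]}

```bash
mkdir -p pics
cat > h.py <<'E'
import numpy as np, cv2
from station import ctrl
def px2w(p,pts,z):
    K=np.array(p["intrinsics"],float);d=np.array(p["dist"],float);R=np.array(p["R"]);t=np.array(p["t"])
    u=cv2.undistortPoints(np.array(pts,float).reshape(-1,1,2),K,d).reshape(-1,2)
    r=np.c_[u,np.ones(len(u))]@R; c=-R.T@t
    return c+r*((z-c[2])/r[:,2])[:,None]
def save(p,n,box=None,s=1):
    im=p["img"][:,:,::-1]
    if box: im=im[box[1]:box[3],box[0]:box[2]]
    cv2.imwrite("pics/"+n,cv2.resize(im,None,fx=s,fy=s))
E
python3 - <<'E'
from h import *
for n in("scene","top"):
    p=ctrl.read_camera(n);save(p,n+"0.png")
    R=np.array(p["R"]);print(n,-R.T@np.array(p["t"]),R[2])
for l in["brick_red_mid","brick_yellow_mid","brick_green_mid","tea_jar_mid","tray","pad_red","pad_yellow","spot","soap","salt_jar"]:
    for m in ctrl.masks_of(p,l)[:2]:
        ys,xs=np.nonzero(m["pixels"])
        if len(xs)<5: continue
        h={"b":26,"s":6,"t":46,"p":6}[l[0]]
        if l=="soap":h=26
        if l=="salt_jar":h=46
        if l=="tray":h=18
        H=cv2.convexHull(np.c_[xs,ys].astype(np.float32)).reshape(-1,2)
        w=px2w(p,H,h)[:,:2].astype(np.float32)
        r=cv2.minAreaRect(w)
        print(l,round(m["score"],2),m["box"],np.round(r[0],1),np.round(r[1],1),round(r[2],1))
s=ctrl.observe();print(s["clock"],s["position"],s["tool_rot"])
E
```

```text
scene [994.10308376 588.37861602 821.28144035] [-0.42502838 -0.53199268 -0.73234873]
top [4.28573424e+02 4.17834061e-01 1.36085201e+03] [ 0.10206833  0.01757233 -0.99462217]
brick_red_mid 0.57 [288.0, 268.6, 308.3, 305.0] [465.5  71.1] [85.8 44.8] 4.2
brick_yellow_mid 0.7 [218.5, 269.9, 249.9, 310.1] [457.2 202.7] [83.6 43.7] 24.2
brick_green_mid 0.88 [337.2, 280.5, 374.2, 312.8] [445.1 -58.2] [80.9 42.3] 57.8
tea_jar_mid 0.92 [468.8, 279.0, 498.0, 304.1] [ 462.7 -330.1] [47.5 55.2] 1.1
tray 0.59 [259.0, 114.5, 418.7, 240.2] [716.6 -22.3] [282.7 359.2] 2.0
pad_red 0.88 [321.5, 198.5, 355.8, 216.9] [648.5 -17.7] [40.9 80.9] 1.5
pad_yellow 0.88 [362.1, 197.2, 400.9, 214.7] [ 651.  -110.7] [40.9 83.2] 1.5
spot 0.57 [280.3, 202.9, 303.1, 224.4] [627.8  83.9] [54.4 56.2] 1.5
soap 0.85 [406.6, 283.2, 424.4, 320.1] [ 443.7 -188.4] [80.8 43.9] 1.0
salt_jar 0.7 [160.4, 235.5, 189.3, 258.5] [541.8 334.5] [50.6 58.4] 1.7
0.6 [ 164.31137649 -551.04588094  302.68245786] [3.10859771e+00 4.53568327e-01 7.44956065e-06]
```

View pics/top0.png

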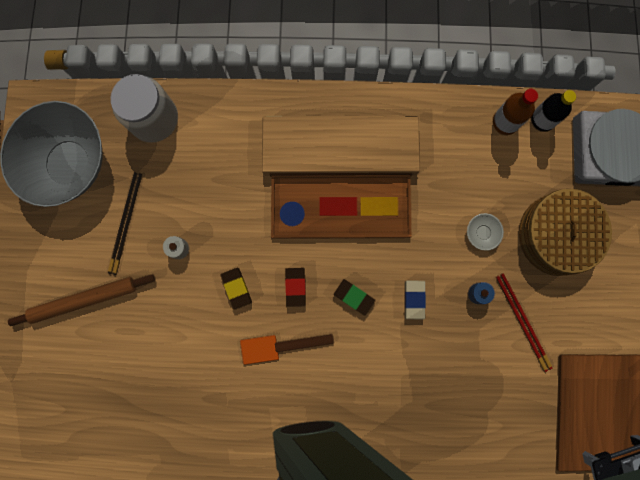

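View pics/scene0.png

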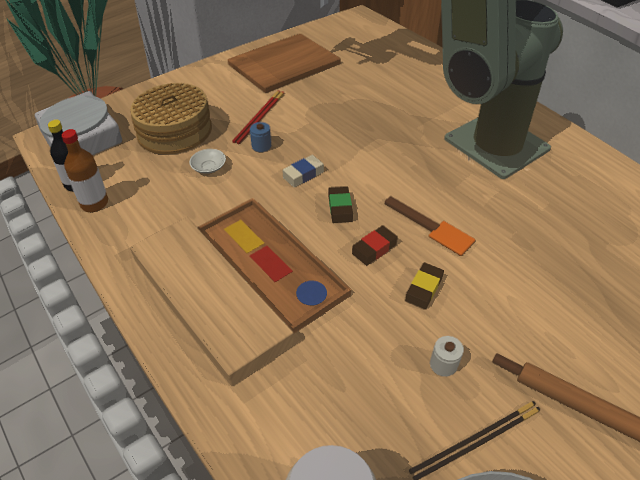

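The top picture shows the yellow brick at (236,289), red (295,287), green (354,297), soap (415,300), blue jar (482,293) and salt jar (175,247). In the tray, the spot is at (292,213), with the red and yellow pads at (338,207) and (380,206). The networks agree with this, and the sizes match. I'll start with the jar.

carry_out:
  series:
    - [0.93, 0.68, -0.3, 0, 0, 1]
    - [0.93, 0.68, -0.3, 0, 0, 1]
    - [0.93, 0.68, -0.3, 0, 0, 1]
    - [0.93, 0.68, -0.3, 0, 0, 1]
    - [0.93, 0.68, -0.3, 0, 0, 1]
    - [0.93, 0.68, -0.3, 0, 0, 1]
    - [0.93, 0.68, -0.3, 0, 0, 1]
    - [0.93, 0.68, -0.3, 0, 0, 1]
    - [0.93, 0.68, -0.3, 0, 0, 1]
    - [0.93, 0.68, -0.3, 0, 0, 1]
    - [0.93, 0.68, -0.3, 0, 0, 1]
    - [0.93, 0.68, -0.3, 0, 0, 1]
    - [0.93, 0.68, -0.3, 0, 0, 1]
    - [0.93, 0.68, -0.3, 0, 0, 1]
    - [0.93, 0.68, -0.3, 0, 0, 1]
    - [0.93, 0.68, -0.3, 0, 0, 1]
    - [0, 0, -0.5, 0, 0, 1]
    - [0, 0, -0.5, 0, 0, 1]
    - [0, 0, 0, 0, 0, 0.4]
    - [0, 0, 0, 0, 0, 0]
  grip: 1
  newtons: 15

```text
clock: 2.27
position: [461.8, -332.9, 185.8]
tool_rot: [-2.215, -2.225, 0.0]
contact_force: [-0.0, -0.3, 0.6]
opening: 0.998
grip_force: 0.0
```

carry_out:
  series:
    - [0, 0, -0.95, 0, 0, 0]
    - [0, 0, -0.95, 0, 0, 0]
    - [0, 0, -0.95, 0, 0, 0]
    - [0, 0, -0.95, 0, 0, 0]
    - [0, 0, 0, 0, 0, 0]
    - [0, 0, 0, 0, 0, 0]

```text
clock: 2.77
position: [461.4, -333.2, 110.1]
tool_rot: [-2.217, -2.223, -0.0]
contact_force: [0.2, 0.6, 0.4]
opening: 1.002
grip_force: 0.0
```

carry_out:
  series:
    - [0, 0, 0, 0, 0, 0]
    - [0, 0, 0, 0, 0, 0]
    - [0, 0, 0, 0, 0, 0]
    - [0, 0, 0, 0, 0, 0]
    - [0, 0, 0, 0, 0, 0]
    - [0, 0, 0, 0, 0, 0]
    - [0, 0, 0, 0, 0, 0]
    - [0, 0, 0, 0, 0, 0]
  grip: -1

```text
clock: 3.43
position: [462.0, -333.5, 110.8]
tool_rot: [2.217, 2.225, 0.0]
contact_force: [0.3, 1.2, 1.1]
opening: 0.505
grip_force: 15.0
```

carry_out:
  series:
    - [0, 0, 1, 0, 0, 0]
    - [0, 0.2, 1, 0, 0, 0]
    - [0, 0.8, 1, 0, 0, 0]
    - [0.4, 1, 1, 0, 0, 0]
    - [0.4, 1, 0, 0, 0, 0]
    - [0.4, 1, 0, 0, 0, 0]
    - [0.4, 1, 0, 0, 0, 0]
    - [0.4, 1, 0, 0, 0, 0]
    - [0.4, 1, 0, 0, 0, 0]
    - [0.4, 1, 0, 0, 0, 0]
    - [0.4, 1, 0, 0, 0, 0]
    - [0.4, 1, 0, 0, 0, 0]
    - [0.4, 1, 0, 0, 0, 0]
    - [0.4, 1, 0, 0, 0, 0]
    - [0.4, 1, 0, 0, 0, 0]
    - [0.4, 1, 0, 0, 0, 0]
    - [0.4, 1, 0, 0, 0, 0]
    - [0.4, 1, 0, 0, 0, 0]
    - [0.4, 1, 0, 0, 0, 0]
    - [0.4, 1, 0, 0, 0, 0]

```text
clock: 5.1
position: [597.7, 27.7, 190.0]
tool_rot: [-2.217, -2.225, 0.001]
contact_force: [0.8, -0.2, -1.5]
opening: 0.502
grip_force: 15.0
```

carry_out:
  series:
    - [0.4, 1, 0, 0, 0, 0]
    - [0.4, 1, 0, 0, 0, 0]
    - [0.4, 0.8, 0, 0, 0, 0]
    - [0.3, 0, 0, 0, 0, 0]
    - [0, 0, 0, 0, 0, 0]

```text
clock: 5.52
position: [628.5, 83.0, 190.2]
tool_rot: [2.215, 2.227, -0.001]
contact_force: [0.3, -0.7, -2.2]
opening: 0.501
grip_force: 15.0
```

carry_out:
  series:
    - [0, 0, -0.95, 0, 0, 0]
    - [0, 0, -0.95, 0, 0, 0]
    - [0, 0, -0.95, 0, 0, 0]
    - [0, 0, -0.5, 0, 0, 0]
    - [0, 0, -0.3, 0, 0, 0]
    - [0, 0, 0, 0, 0, 0]
    - [0, 0, 0, 0, 0, 0]

```text
clock: 6.1
position: [628.2, 81.8, 118.0]
tool_rot: [2.218, 2.224, 0.001]
contact_force: [-0.0, 0.7, -1.2]
opening: 0.506
grip_force: 15.0
```

carry_out:
  series:
    - [0, 0, 0, 0, 0, 0]
    - [0, 0, 0, 0, 0, 0]
    - [0, 0, 0, 0, 0, 0]
    - [0, 0, 0, 0, 0, 0]
    - [0, 0, 0, 0, 0, 0]
  grip: 0.4

```text
clock: 6.52
position: [628.1, 82.6, 118.1]
tool_rot: [2.217, 2.225, 0.001]
contact_force: [-0.6, -0.6, 0.2]
opening: 0.701
grip_force: 0.0
```

carry_out:
  series:
    - [0, 0, 0.5, 0, 0, 0]
    - [0, 0, 1, 0, 0, 0]
    - [0, 0, 1, 0, 0, 0]
    - [0, 0, 1, 0, 0, 0]
    - [0, 0, 0.5, 0, 0, 0]

```text
clock: 6.93
position: [629.4, 82.7, 201.4]
tool_rot: [2.215, 2.223, 0.006]
contact_force: [0.1, 0.0, 0.1]
opening: 0.697
grip_force: 0.0
```

carry_out:
  series:
    - [-0.41, -0.03, 0, 0, 0, -1]
    - [-0.41, -0.03, 0, 0, 0, -1]
    - [-0.41, -0.03, 0, 0, 0, -1]
    - [-0.41, -0.03, 0, 0, 0, -1]
    - [-0.41, -0.03, 0, 0, 0, -1]
    - [-0.41, -0.03, 0, 0, 0, -1]
    - [-0.41, -0.03, 0, 0, 0, -1]
    - [-0.41, -0.03, 0, 0, 0, -1]
    - [-0.41, -0.03, 0, 0, 0, -1]
    - [-0.41, -0.03, 0, 0, 0, -1]
    - [-0.41, -0.03, 0, 0, 0, -1]
    - [-0.41, -0.03, 0, 0, 0, -1]
    - [-0.41, -0.03, 0, 0, 0, -1]
    - [-0.41, -0.03, 0, 0, 0, -1]
    - [-0.41, -0.03, 0, 0, 0, -1]
    - [-0.41, -0.03, 0, 0, 0, -1]
    - [-0.41, -0.03, 0, 0, 0, -1]
    - [-0.41, -0.03, 0, 0, 0, -1]
    - [-0.41, -0.03, 0, 0, 0, -1]
    - [-0.41, -0.03, 0, 0, 0, -1]
  grip: 1

```text
clock: 8.6
position: [463.4, 70.6, 197.9]
tool_rot: [3.13, 0.274, 0.0]
contact_force: [0.4, 0.0, -0.8]
opening: 0.998
grip_force: 0.0
```

carry_out:
  series:
    - [0, 0, -0.5, 0, 0, -1]
    - [0, 0, -0.5, 0, 0, -0.5]
    - [0, 0, 0, 0, 0, 0]
    - [0, 0, 0, 0, 0, 0]

```text
clock: 8.93
position: [463.4, 70.6, 177.5]
tool_rot: [-3.139, -0.117, 0.002]
contact_force: [0.3, 0.7, -0.4]
opening: 1.001
grip_force: 0.0
```

```bash
cat >> h.py <<'E'
def st():
    s=ctrl.observe();R=cv2.Rodrigues(np.array(s["tool_rot"],float))[0]
    print(s["clock"],np.round(s["position"],1),"phi",np.degrees(np.arctan2(R[1,1],R[0,1])).round(1),"tilt",np.degrees(np.arccos(-R[2,2])).round(2))
E
python3 -c "
from h import *
st();p=ctrl.read_camera('scene');save(p,'s1.png')"
```

```text
8.9333 [463.4  70.6 177.5] phi -85.7 tilt 0.07
```

View pics/s1.png

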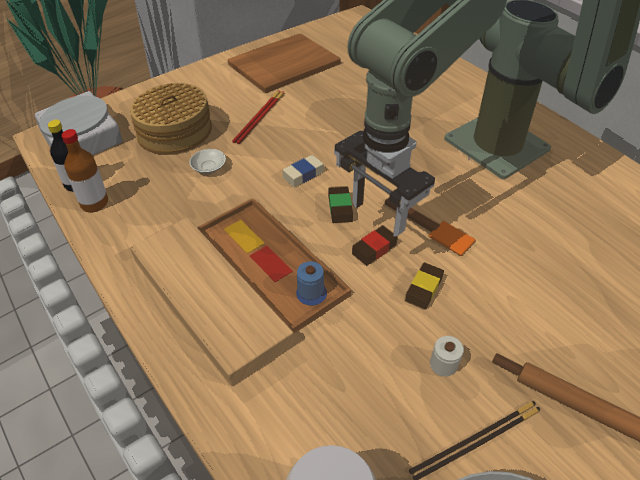

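The jar stands on the blue spot, around (311,285), and the gripper straddles the red brick at (375,243). Next I descend.

carry_out:
  series:
    - [0.1, 0, -0.95, 0, 0, 0]
    - [0, 0, -0.95, 0, 0, 0]
    - [0, 0, -0.95, 0, 0, 0]
    - [0, 0, -0.95, 0, 0, 0]
    - [0, 0, 0, 0, 0, 0]
    - [0, 0, 0, 0, 0, 0]

```text
clock: 9.48
position: [465.6, 70.6, 101.5]
tool_rot: [-3.139, -0.116, 0.003]
contact_force: [-0.5, 0.4, 0.2]
opening: 1.003
grip_force: 0.0
```

carry_out:
  series:
    - [0, 0, 0, 0, 0, 0]
    - [0, 0, 0, 0, 0, 0]
    - [0, 0, 0, 0, 0, 0]
    - [0, 0, 0, 0, 0, 0]
    - [0, 0, 0, 0, 0, 0]
    - [0, 0, 0, 0, 0, 0]
    - [0, 0, 0, 0, 0, 0]
    - [0, 0, 0, 0, 0, 0]
  grip: -1

```text
clock: 10.15
position: [465.9, 70.6, 101.7]
tool_rot: [-3.139, -0.115, -0.0]
contact_force: [0.8, 0.4, 1.0]
opening: 0.469
grip_force: 0.4
```

carry_out:
  series:
    - [0, 0, 0, 0, 0, 0]
    - [0, 0, 0, 0, 0, 0]
    - [0, 0, 0.8, 0, 0, 0]
    - [0, 0, 1, 0, 0, 0]
    - [0, 0, 1, 0, 0, 1]
    - [0, 0, 1, 0, 0, 1]
    - [0.5, -0.25, 0, 0, 0, 1]
    - [0.5, -0.25, 0, 0, 0, 1]
    - [0.5, -0.25, 0, 0, 0, 1]
    - [0.5, -0.25, 0, 0, 0, 1]
    - [0.5, -0.25, 0, 0, 0, 1]
    - [0.5, -0.25, 0, 0, 0, 1]
    - [0.5, -0.25, 0, 0, 0, 1]
    - [0.5, -0.25, 0, 0, 0, 1]
    - [0.5, -0.25, 0, 0, 0, 1]
    - [0.5, -0.25, 0, 0, 0, 1]
    - [0.5, -0.25, 0, 0, 0, 1]
    - [0.5, -0.25, 0, 0, 0, 1]
    - [0.5, -0.25, 0, 0, 0, 1]
    - [0.5, -0.25, 0, 0, 0, 1]

```text
clock: 11.82
position: [605.9, 0.3, 176.8]
tool_rot: [-2.598, -1.765, 0.002]
contact_force: [0.1, 0.6, -1.4]
opening: 0.445
grip_force: 15.0
```

carry_out:
  series:
    - [0.5, -0.25, 0, 0, 0, 1]
    - [0.5, -0.25, 0, 0, 0, 1]
    - [0.5, -0.25, 0, 0, 0, 1]
    - [0.5, -0.15, 0, 0, 0, 1]
    - [0.15, 0, 0, 0, 0, 1]
    - [0, 0, 0, 0, 0, 0.8]
    - [0, 0, 0, 0, 0, 0]
    - [0, 0, 0, 0, 0, 0]

```text
clock: 12.48
position: [648.4, -17.5, 176.8]
tool_rot: [-2.195, -2.246, 0.002]
contact_force: [-0.2, 0.5, -0.7]
opening: 0.444
grip_force: 15.0
```

```bash
python3 -c "
from h import *
st();p=ctrl.read_camera('top');save(p,'t1.png',(220,160,440,325),3)"
```

```text
12.4833 [648.4 -17.5 176.8] phi 1.3 tilt 0.09
```

View pics/t1.png

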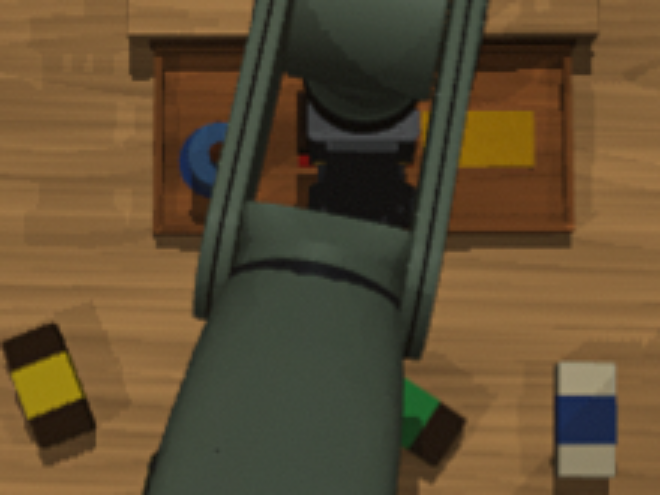

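The arm hides the pad, but the opening of 41.7 mm confirms the grasp. Next I lower it and release.

carry_out:
  series:
    - [0, 0, -0.9, 0, 0, 0]
    - [0, 0, -0.9, 0, 0, 0]
    - [0, 0, -0.9, 0, 0, 0]
    - [0, 0, -0.5, 0, 0, 0]
    - [0, 0, -0.25, 0, 0, 0]
    - [0, 0, 0, 0, 0, 0]
    - [0, 0, 0, 0, 0, 0]

```text
clock: 13.12
position: [649.3, -17.4, 109.1]
tool_rot: [2.194, 2.248, 0.001]
contact_force: [-0.5, -0.8, -1.5]
opening: 0.446
grip_force: 15.0
```

carry_out:
  series:
    - [0, 0, 0, 0, 0, 0]
    - [0, 0, 0, 0, 0, 0]
    - [0, 0, 0, 0, 0, 0]
    - [0, 0, 0, 0, 0, 0]
    - [0, 0, 0, 0, 0, 0]
  grip: 0.3

```text
clock: 13.53
position: [649.1, -17.5, 109.1]
tool_rot: [2.194, 2.248, 0.001]
contact_force: [0.2, -0.7, -0.4]
opening: 0.654
grip_force: 0.0
```

carry_out:
  series:
    - [0, 0, 0.5, 0, 0, 0]
    - [0, 0, 1, 0, 0, 0]
    - [0, 0, 1, 0, 0, 0]
    - [0, 0, 1, 0, 0, 0]
    - [0, 0, 0.5, 0, 0, 0]

```text
clock: 13.95
position: [650.4, -17.6, 192.6]
tool_rot: [2.191, 2.245, 0.005]
contact_force: [-0.0, -0.3, 0.7]
opening: 0.65
grip_force: 0.0
```

carry_out:
  series:
    - [-0.6, 0.69, 0, 0, 0, -1]
    - [-0.6, 0.69, 0, 0, 0, -1]
    - [-0.6, 0.69, 0, 0, 0, -1]
    - [-0.6, 0.69, 0, 0, 0, -1]
    - [-0.6, 0.69, 0, 0, 0, -1]
    - [-0.6, 0.69, 0, 0, 0, -1]
    - [-0.6, 0.69, 0, 0, 0, -1]
    - [-0.6, 0.69, 0, 0, 0, -1]
    - [-0.6, 0.69, 0, 0, 0, -1]
    - [-0.6, 0.69, 0, 0, 0, -1]
    - [-0.6, 0.69, 0, 0, 0, -1]
    - [-0.6, 0.69, 0, 0, 0, -1]
    - [-0.6, 0.69, 0, 0, 0, -1]
    - [-0.6, 0.69, 0, 0, 0, -1]
    - [-0.6, 0.69, 0, 0, 0, -1]
    - [-0.6, 0.69, 0, 0, 0, -1]
    - [0, 0, -0.5, 0, 0, -0.8]
    - [0, 0, 0, 0, 0, 0]
    - [0, 0, 0, 0, 0, 0]
  grip: 1

```text
clock: 15.53
position: [456.5, 203.4, 178.5]
tool_rot: [3.071, 0.662, -0.002]
contact_force: [0.3, -0.0, -0.3]
opening: 0.997
grip_force: 0.0
```

```bash
python3 -c "
from h import *
st();p=ctrl.read_camera('top');save(p,'t2.png',(220,160,440,325),3)
for l,h in (('brick_red_mid',32),('brick_green_mid',26),('pad_yellow',6),('tea_jar_mid',52)):
  for m in ctrl.masks_of(p,l)[:1]:
    ys,xs=np.nonzero(m['pixels']);H=cv2.convexHull(np.c_[xs,ys].astype(np.float32)).reshape(-1,2)
    r=cv2.minAreaRect(px2w(p,H,h)[:,:2].astype(np.float32));print(l,m['score'],np.round(r[0],1),np.round(r[1],1),round(r[2],1))
"
```

```text
15.5333 [456.5 203.4 178.5] phi -65.7 tilt 0.06
brick_red_mid 0.44 [444.8 -58.1] [83.  43.6] 55.9
brick_green_mid 0.78 [445.8 -58.1] [84.5 43.5] 58.6
pad_yellow 0.82 [ 651.  -110.7] [40.9 83.3] 1.5
tea_jar_mid 0.61 [454.7 185.5] [68.  23.1] 20.6
```

View pics/t2.png

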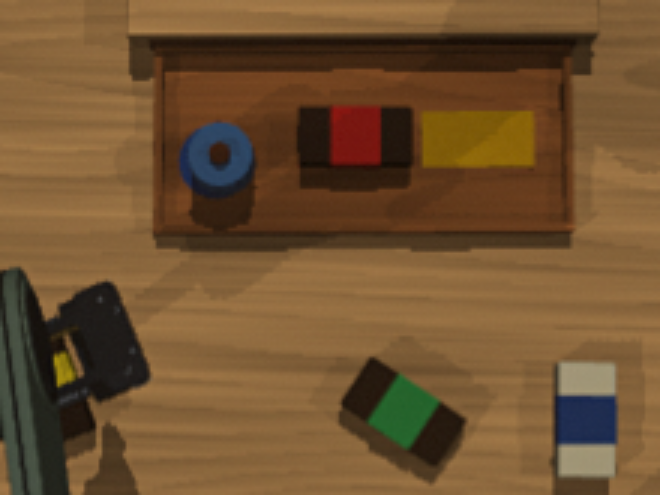

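The red brick at crop (355,136) covers its patch and lines up with the yellow pad. The jar sits over the spot at (218,160). Next is the yellow brick.

carry_out:
  series:
    - [0, 0, -0.95, 0, 0, 0]
    - [0, 0, -0.95, 0, 0, 0]
    - [0, 0, -0.95, 0, 0, 0]
    - [0, 0, -0.95, 0, 0, 0]
    - [0, 0, 0, 0, 0, 0]
    - [0, 0, 0, 0, 0, 0]

```text
clock: 16.28
position: [456.4, 202.9, 102.0]
tool_rot: [3.072, 0.658, -0.004]
contact_force: [-0.0, -0.1, -0.4]
opening: 1.0
grip_force: 0.0
```

carry_out:
  series:
    - [0, 0, 0, 0, 0, 0]
    - [0, 0, 0, 0, 0, 0]
    - [0, 0, 0, 0, 0, 0]
    - [0, 0, 0, 0, 0, 0]
    - [0, 0, 0, 0, 0, 0]
    - [0, 0, 0, 0, 0, 0]
    - [0, 0, 0, 0, 0, 0]
    - [0, 0, 0, 0, 0, 0]
    - [0, 0, 0, 0, 0, 0]
    - [0, 0, 0, 0, 0, 0]
  grip: -1

```text
clock: 17.12
position: [456.9, 203.4, 102.7]
tool_rot: [-3.072, -0.659, 0.0]
contact_force: [-0.4, -0.2, 0.5]
opening: 0.45
grip_force: 14.9
```

```bash
python3 -c "
from h import *
st()
p=ctrl.read_camera('top');print(px2w(p,[[293.3,211]],68))"
```

```text
17.1167 [456.9 203.4 102.7] phi -65.8 tilt 0.0
[[625.10442185  78.56101291  68.        ]]
```

carry_out:
  series:
    - [0, 0, 0.8, 0, 0, 0]
    - [0, 0, 1, 0, 0, 0]
    - [0, 0, 1, 0, 0, 0]
    - [0, 0, 1, 0, 0, 0.8]
    - [0.6, -0.98, 0, 0, 0, 1]
    - [0.6, -0.98, 0, 0, 0, 1]
    - [0.6, -0.98, 0, 0, 0, 1]
    - [0.6, -0.98, 0, 0, 0, 1]
    - [0.6, -0.98, 0, 0, 0, 1]
    - [0.6, -0.98, 0, 0, 0, 1]
    - [0.6, -0.98, 0, 0, 0, 1]
    - [0.6, -0.98, 0, 0, 0, 1]
    - [0.6, -0.98, 0, 0, 0, 1]
    - [0.6, -0.98, 0, 0, 0, 1]
    - [0.6, -0.98, 0, 0, 0, 1]
    - [0.6, -0.98, 0, 0, 0, 1]
    - [0.6, -0.98, 0, 0, 0, 1]
    - [0.6, -0.98, 0, 0, 0, 1]
    - [0.6, -0.98, 0, 0, 0, 1]
    - [0.6, -0.98, 0, 0, 0, 1]

```text
clock: 18.83
position: [649.0, -111.1, 177.8]
tool_rot: [-2.189, -2.251, 0.001]
contact_force: [0.9, -0.0, -1.5]
opening: 0.445
grip_force: 14.9
```

carry_out:
  series:
    - [0, 0, 0, 0, 0, 0]
    - [0, 0, 0, 0, 0, 0]

```text
clock: 19.0
position: [648.8, -111.1, 177.9]
tool_rot: [-2.196, -2.245, 0.0]
contact_force: [0.1, 1.0, -0.5]
opening: 0.453
grip_force: 14.9
```

carry_out:
  series:
    - [0.05, 0, -0.9, 0, 0, 0]
    - [0, 0, -0.9, 0, 0, 0]
    - [0, 0, -0.9, 0, 0, 0]
    - [0, 0, -0.5, 0, 0, 0]
    - [0, 0, -0.25, 0, 0, 0]
    - [0, 0, 0, 0, 0, 0]
    - [0, 0, 0, 0, 0, 0]

```text
clock: 19.58
position: [649.9, -109.5, 109.9]
tool_rot: [2.194, 2.249, 0.0]
contact_force: [0.3, 1.2, -0.3]
opening: 0.441
grip_force: 15.0
```

carry_out:
  series:
    - [0, 0, 0, 0, 0, 0]
    - [0, 0, 0, 0, 0, 0]
    - [0, 0, 0, 0, 0, 0]
    - [0, 0, 0, 0, 0, 0]
    - [0, 0, 0, 0, 0, 0]
  grip: 0.3

```text
clock: 20.0
position: [650.1, -110.3, 110.0]
tool_rot: [2.194, 2.248, 0.001]
contact_force: [0.4, -0.8, 0.0]
opening: 0.65
grip_force: 0.0
```

carry_out:
  series:
    - [0, 0, 0.5, 0, 0, 0]
    - [0, 0, 1, 0, 0, 0]
    - [0, 0, 1, 0, 0, 0]
    - [0, 0, 1, 0, 0, 0]
    - [0, 0, 0.5, 0, 0, 0]

```text
clock: 20.42
position: [651.4, -110.7, 193.6]
tool_rot: [2.191, 2.245, 0.004]
contact_force: [0.5, 0.3, 0.4]
opening: 0.65
grip_force: 0.0
```

carry_out:
  series:
    - [-0.94, 0.24, 0, 0, 0, -0.76]
    - [-0.94, 0.24, 0, 0, 0, -0.76]
    - [-0.94, 0.24, 0, 0, 0, -0.76]
    - [-0.94, 0.24, 0, 0, 0, -0.76]
    - [-0.94, 0.24, 0, 0, 0, -0.76]
    - [-0.94, 0.24, 0, 0, 0, -0.76]
    - [-0.94, 0.24, 0, 0, 0, -0.76]
    - [-0.94, 0.24, 0, 0, 0, -0.76]
    - [-0.94, 0.24, 0, 0, 0, -0.76]
    - [-0.94, 0.24, 0, 0, 0, -0.76]
    - [-0.94, 0.24, -0.5, 0, 0, -0.76]
    - [0, 0, 0, 0, 0, 0]
    - [0, 0, 0, 0, 0, 0]
  grip: 1

```text
clock: 21.5
position: [442.5, -57.2, 179.5]
tool_rot: [-2.747, -1.524, 0.001]
contact_force: [0.7, -0.6, 0.5]
opening: 1.0
grip_force: 0.0
```

```bash
python3 -c "
from h import *
st();p=ctrl.read_camera('top');save(p,'t3.png',(260,165,430,310),4)
"
```

```text
21.5 [442.5 -57.2 179.5] phi -32.0 tilt 0.03
```

View pics/t3.png

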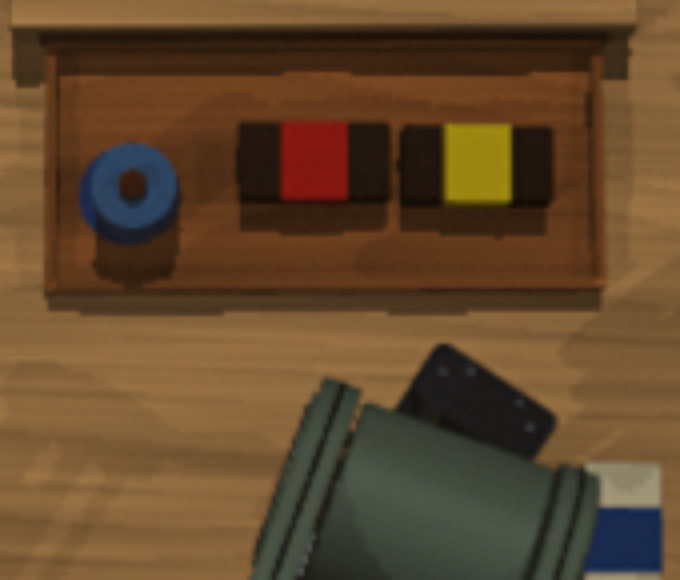

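Red at crop (314,163) and yellow at (476,165) lie in a row with a small gap, both on their pads. Next I grasp green.

carry_out:
  series:
    - [0.1, -0.05, -0.95, 0, 0, 0]
    - [0, 0, -0.95, 0, 0, 0]
    - [0, 0, -0.95, 0, 0, 0]
    - [0, 0, -1, 0, 0, 0]
    - [0, 0, 0, 0, 0, 0]
    - [0, 0, 0, 0, 0, 0]

```text
clock: 22.05
position: [445.8, -58.7, 102.4]
tool_rot: [-2.747, -1.522, 0.001]
contact_force: [0.0, 0.0, 0.5]
opening: 1.002
grip_force: 0.0
```

carry_out:
  series:
    - [0, 0, 0, 0, 0, 0]
    - [0, 0, 0, 0, 0, 0]
    - [0, 0, 0, 0, 0, 0]
    - [0, 0, 0, 0, 0, 0]
    - [0, 0, 0, 0, 0, 0]
    - [0, 0, 0, 0, 0, 0]
    - [0, 0, 0, 0, 0, 0]
    - [0, 0, 0, 0, 0, 0]
    - [0, 0, 0, 0, 0, 0]
    - [0, 0, 0, 0, 0, 0]
  grip: -1

```text
clock: 22.88
position: [445.2, -58.5, 102.7]
tool_rot: [2.748, 1.522, 0.0]
contact_force: [-0.2, -0.0, 1.6]
opening: 0.444
grip_force: 15.0
```

```bash
python3 -c "
from h import *
st();p=ctrl.read_camera('top')
print(px2w(p,[[338.5,205.75],[379.1,206.25]],32))
im=p['img'].astype(int);h=cv2.cvtColor(p['img'],cv2.COLOR_RGB2HSV)
for n,a,b in(('red',0,8),('yel',22,34)):
  m=(h[...,0]>=a)&(h[...,0]<=b)&(h[...,1]>190)&(h[...,2]>60);m[:190]=0;m[220:]=0;m[:,:310]=0;m[:,400:]=0
  ys,xs=np.nonzero(m);print(n,len(xs),px2w(p,[[xs.mean(),ys.mean()]],32))
"
```

```text
22.8833 [445.2 -58.5 102.7] phi -32.0 tilt 0.01
[[ 644.80457385  -18.39282806   32.        ]
 [ 646.07577916 -107.77408805   32.        ]]
red 340 [[647.56060531 -17.22585536  32.        ]]
yel 340 [[ 647.74094201 -107.52683322   32.        ]]
```

carry_out:
  series:
    - [0, 0, 0.8, 0, 0, 0]
    - [0, 0, 1, 0, 0, 0]
    - [0, 0, 1, 0, 0, 0]
    - [0, 0, 1, 0, 0, 0]
    - [0.93, -0.03, 0, 0, 0, 0.76]
    - [0.93, -0.03, 0, 0, 0, 0.76]
    - [0.93, -0.03, 0, 0, 0, 0.76]
    - [0.93, -0.03, 0, 0, 0, 0.76]
    - [0.93, -0.03, 0, 0, 0, 0.76]
    - [0.93, -0.03, 0, 0, 0, 0.76]
    - [0.93, -0.03, 0, 0, 0, 0.76]
    - [0.93, -0.03, 0, 0, 0, 0.76]
    - [0.93, -0.03, 0, 0, 0, 0.76]
    - [0.93, -0.03, 0, 0, 0, 0.76]
    - [0.93, -0.03, 0, 0, 0, 0.76]
    - [0, 0, 0, 0, 0, 0]
    - [0, 0, 0, 0, 0, 0]

```text
clock: 24.35
position: [649.6, -65.0, 177.8]
tool_rot: [-2.194, -2.247, 0.001]
contact_force: [-1.1, 0.8, -0.5]
opening: 0.443
grip_force: 15.0
```

```bash
python3 -c "
from h import *
st()"
```

```text
24.35 [649.6 -65.  177.8] phi 1.4 tilt 0.09
```

carry_out:
  series:
    - [0, 0.03, -0.9, 0, 0, 0]
    - [0, 0, -0.7, 0, 0, 0]
    - [0, 0, -0.35, 0, 0, 0]
    - [0, 0, -0.2, 0, 0, 0]
    - [0, 0, 0, 0, 0, 0]
    - [0, 0, 0, 0, 0, 0]

```text
clock: 24.85
position: [649.2, -64.4, 135.4]
tool_rot: [-2.194, -2.248, 0.001]
contact_force: [-0.2, 0.8, -0.6]
opening: 0.446
grip_force: 15.0
```

carry_out:
  series:
    - [0, 0, 0, 0, 0, 0]
    - [0, 0, 0, 0, 0, 0]
    - [0, 0, 0, 0, 0, 0]
    - [0, 0, 0, 0, 0, 0]
    - [0, 0, 0, 0, 0, 0]
  grip: 0.3

```text
clock: 25.27
position: [649.8, -64.5, 135.8]
tool_rot: [2.194, 2.248, 0.0]
contact_force: [-0.4, 0.1, 0.2]
opening: 0.65
grip_force: 0.0
```

carry_out:
  series:
    - [0, 0, 0.5, 0, 0, 0]
    - [0, 0, 1, 0, 0, 0]
    - [0, 0, 1, 0, 0, 0]
    - [-1, 0, 1, 0, 0, 0]
    - [-1, 0, 0, 0, 0, 0]
    - [-1, 0, 0, 0, 0, 0]
    - [-1, 0, 0, 0, 0, 0]
    - [-1, 0, 0, 0, 0, 0]
    - [-1, 0, 0, 0, 0, 0]
    - [-1, -0.5, 0, 0, 0, 0]
    - [-1, -1, 0, 0, 0, 0]
    - [-1, -1, 0, 0, 0, 0]
    - [-1, -1, 0, 0, 0, 0]
    - [0, -1, 0, 0, 0, 0]
    - [0, -1, 0, 0, 0, 0]
    - [0, -1, 0, 0, 0, 0]
    - [0, 0, 0, 0, 0, 0]

```text
clock: 26.68
position: [450.2, -197.7, 207.2]
tool_rot: [2.195, 2.242, -0.001]
contact_force: [1.1, 0.4, 0.1]
opening: 0.651
grip_force: 0.0
```

```bash
python3 -c "
from h import *
st();p=ctrl.read_camera('top');save(p,'t4.png',(260,165,430,310),4)
q=ctrl.read_camera('scene');save(q,'s4.png',(180,180,380,340),4)
for c,n in((p,'top'),(q,'scene')):
  h=cv2.cvtColor(c['img'],cv2.COLOR_RGB2HSV);lo=190 if n=='top' else 180
  m=(h[...,0]>=45)&(h[...,0]<=80)&(h[...,1]>120)&(h[...,2]>50)
  k,L,s,ce=cv2.connectedComponentsWithStats(m.astype(np.uint8));i=[j for j in range(1,k) if s[j,4]>60]
  for j in i: print(n,s[j],px2w(c,[ce[j]],58))
"
```

```text
26.6833 [ 450.2 -197.7  207.2] phi 1.2 tilt 0.23
top [351 194  17  20 339] [[646.72019705 -62.19501603  58.        ]]
scene [242 221  28  20 292] [[651.97310472 -60.09661466  58.        ]]
```

View pics/t4.png

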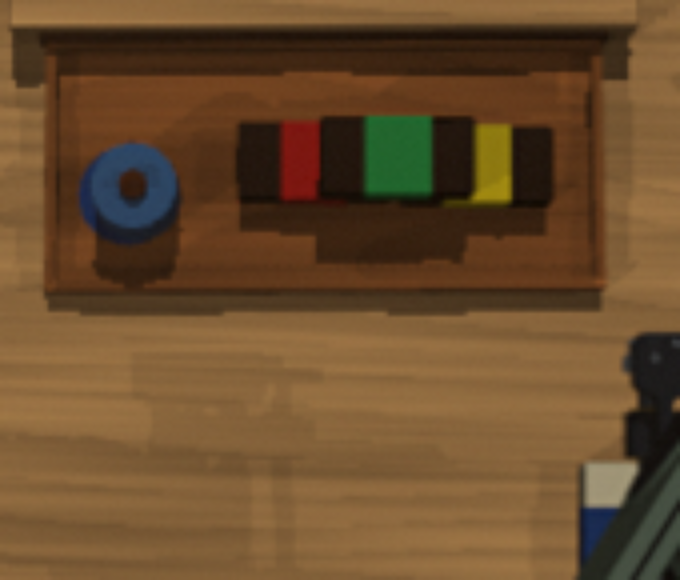

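View pics/s4.png

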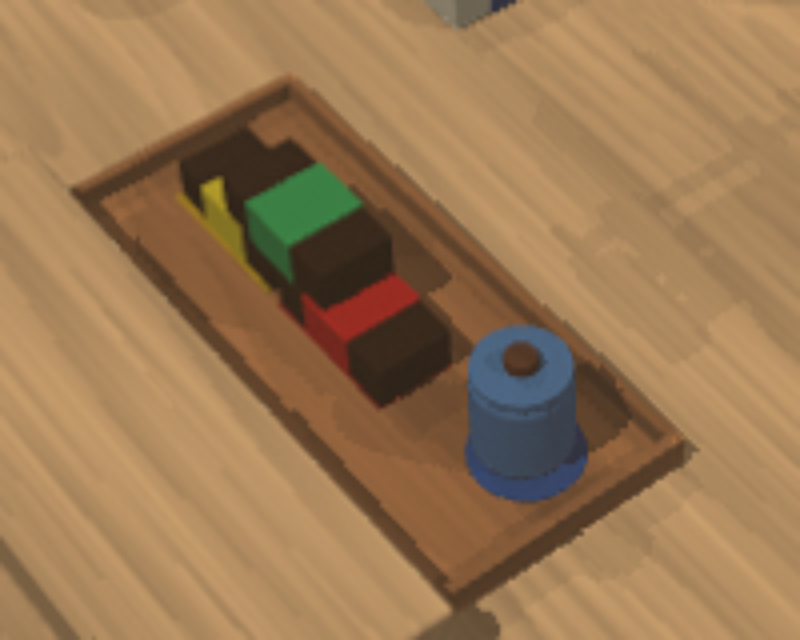

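```bash
python3 -c "
from h import *
q=ctrl.read_camera('scene')
print('knob',px2w(q,[[310.3,269]],66))
a=np.linspace(0,6.28,200)
for c,r,z in(((627.8,83.9),28,6),((625.1,78.6),24,10)):
  P=np.c_[c[0]+r*np.cos(a),c[1]+r*np.sin(a),np.full(200,z)]
  u=cv2.projectPoints(P,cv2.Rodrigues(np.array(q['R']))[0],np.array(q['t'],float),np.array(q['intrinsics'],float),np.array(q['dist'],float))[0].reshape(-1,2)
  u=(u-180)*4;print(u.min(0),u.max(0))
"
```

```text
knob [[629.60104854  82.62960813  66.        ]]
[466.59628603 391.62416497] [589.52557031 489.42567918]
[473.04307008 383.1077697 ] [578.32995185 466.40996136]
```

The crops show green at (398,157) flat across the red/yellow joint, about 3 mm off centre. The jar is upright, about 6 mm from the spot centre. The soap and salt jar are untouched and the gripper is clear, so I'm handing in.

```bash
python3 -c "
from station import ctrl
print(ctrl.job_done())"
```

```text
the job is handed in; nothing more can be done
None
```

The job is handed in, verdict not reported: by my measurements red and yellow are within about 5 mm of their patches, green is about 3 mm off the joint, the jar is about 6 mm off its spot, and I never touched the soap or salt jar.

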